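# Fill a dry-block heater's well with blanks

### The arm

A 6-joint arm with a two-finger parallel gripper is mounted at the origin on the work surface. World frame = base frame: x ahead of the robot, y to its left, z up, the work surface at z = 0. Lengths are in m, angles in rad, forces in N, time in s.
With the tool pointing down it reaches from about 0.4 to 0.825 m from the base axis. Payload 7 kg.
Tool frame: the origin (TCP) lies at the very end of the fingers, on their centre line; the grasp point (between the pads) lies 19 mm behind it; z points along the fingers, x is the direction in which the jaws open and shut, and the axes are right-handed (so a half turn about z gives the same grasp; the last joint's range is limited). The gripper opens to 88 mm and grips with 3 to 60 N. Pads are 19 mm wide; open, the fingers measure 130 mm over their backs; the gripper's body (78 mm by 193 mm) begins 47 mm behind the grasp point.
Start: joints at [-0.958, 0.359, 0.012, 0, -1.224, -0.288], TCP at [0.215, -0.64, 0.227] pointing down, gripper open.
Joint ranges: [-3.07, 3.07], [-1.43, 2.12], [-1.02, 1.25], [-3.03, 1.67], [-3.05, -0], [-3.03, 3.03]. Speed limits (rad/s): [2.39, 2.39, 3.01, 3.14, 3.14, 3.14].

### API

Orientations are given as [roll, pitch, yaw] about the fixed x, y, z axes, in that order (R = Rz(yaw) Ry(pitch) Rx(roll)).
In Python, from station import telemetry, grab_frame, arm, regions_of, pinpoint gives the robot as it stands. The module is installed in compiled form; this text tells all that it offers.
- The arm moves only by the shell command python3 -m inch 'ROWS' [FORCE]. ROWS is text: rows parted by semicolons, each of 7 numbers parted by spaces: the opening, from 0 (shut) to 1 (fully open), then the shift along the world's x, y, z in cm, then the turn, a rotation vector about the world's x, y, z in degrees. A call has 1 to 12 rows; each row is the pose to reach, as a shift and turn from the pose measured when the call began; what a row does not reach only later rows make up. A row lasts 1/8 s, in which the tool goes at most 62.5 mm and 10.7 degrees, less where a joint would pass 70% of its speed; a pose out of reach is approached as far as the arm can. A call with a gripper value outside its range is refused whole. The fingers move at their own pace and stop on an object; FORCE is the grip in N (left out, the last holds). Time passes only in rows, so rows that repeat a pose let the fingers close. It gives the time, the measured TCP pose, the force and the opening at its end, in the units of the state.
- telemetry.get_state(): the state, without advancing time (a new reading comes with each control period).
- grab_frame(name): name is "scene" or "side" or "wrist"; returns a dict with "pixels" (400x640x3 uint8, red, green, blue), "fx", "fy", "cx", "cy" (pixels), "R" (3x3) and "t" (3): a world point X has camera coordinates R X + t. Camera axes: x right, y down, z forward; pixel columns grow to the right and rows downward; lengths in m; the calibration is good to about 2 mm. A picture is of the moment at which its call begins. There is no depth.
- arm.job_done(): hands the job in, once; it reports no verdict.
Trained networks look in the newest picture that a camera, given by its name, has taken for a name from the list of things; names that differ only in an ending like _2 or _b are one class to them, and where a whole thing is asked for, a point or a joint stands for the part that bears it (a point fixed in the world has none). Each returns a list of dicts, best first, with "p" (0 to 1); they miss things now and then, are a little off and sometimes report something else, mostly with a low value. They report only what shows in the picture. A call takes as long as a camera call.
- regions_of(camera, name): "pixels" (400x640 bool, what is visible of it) and "bbox" ([left, top, right, bottom] in pixels, round what is visible of it).
- pinpoint(camera, name): "location" ([column, row] in pixels: a listed point, or the origin of a listed thing).
The state is a dict: "t": time; "q": joint angles; "qd": joint speeds; "joint_efforts": joint torques, N m; "eef_pos": TCP position; "ee_rot": TCP orientation; "force": force on the tool from outside, world axes, zero at the start; "moment": the same for the moment, N m; "width": finger opening in m.
Only numpy, scipy, OpenCV 4.12 (cv2) and the standard library are available. Lean on these libraries where they do the work, as an engineer would, in place of code of your own. Each camera call takes 0.05 s, during which the arm holds its last target. There are 200 camera calls.

### The job

The tube block in the dry-block heater leaves part of the well empty: from the four blanks on the tray choose the two that together fill the gap snugly, with only about 2 mm of play left. Slide the loose row up tight and stand both blanks in the well beside the tube block, upright and fully home on its floor, set down gently and never forced. Leave the other two blanks off the heater and everything else undisturbed.

Things in the scene. Friction and masses are not known exactly. Their poses are not given: they have to be found in the camera images.
- heater: the dry-block heater, a white box 240 x 240 x 100 mm fixed on the bench, control panel towards the robot at yaw 0; origin under its middle. Its upper deck is 100 mm above the bench.
- well (a point): centre of the floor of the heater's open well, 55 mm above the bench; axes as the heater's. The well measures 78 mm along x, 150 mm along y and is 45 mm deep, with upright walls. One of the three tube blocks stands in it, near the +y end but seldom touching it; which one varies. The others are parked on a steel stand.
- block110_mid (a point): centre (25 mm above its underside) of the aluminium tube block with 24 small holes 11 mm across: 74 mm (its x) x 110 mm (its y) x 50 mm high, about 0.75 kg, loose. In the well its y lies along the well's y; it slides under a push of 3 to 7 N, and pushed up to one end leaves 40 mm of the well free. Its few capped tubes stand 9 mm above its top.
- block106_mid (a point): centre (25 mm above its underside) of the aluminium tube block with 15 middling holes 13.5 mm across: 74 mm (its x) x 106 mm (its y) x 50 mm high, about 0.75 kg, loose. In the well its y lies along the well's y; it slides under a push of 3 to 7 N, and pushed up to one end leaves 44 mm of the well free. Its few capped tubes stand 9 mm above its top.
- block102_mid (a point): centre (25 mm above its underside) of the aluminium tube block with 6 large holes 24 mm across: 74 mm (its x) x 102 mm (its y) x 50 mm high, about 0.75 kg, loose. In the well its y lies along the well's y; it slides under a push of 3 to 7 N, and pushed up to one end leaves 48 mm of the well free.
- blank14_mid (a point): centre of a solid aluminium blank, 14 mm thick (its y), 74 wide (its x), 50 high, about 140 g; this point is 25 mm above its underside, z up. It stands upright on the tray; the four blanks swap places. On top is a steel strip handle, an inverted U, centred: 44 mm wide along x over its legs, 10 thick along y, from 25 to 67 mm above this point.
- blank18_mid (a point): centre of a solid aluminium blank, 18 mm thick (its y), 74 wide (its x), 50 high, about 180 g; this point is 25 mm above its underside, z up. It stands upright on the tray; the four blanks swap places. On top is a steel strip handle, an inverted U, centred: 44 mm wide along x over its legs, 10 thick along y, from 25 to 67 mm above this point.
- blank24_mid (a point): centre of a solid aluminium blank, 24 mm thick (its y), 74 wide (its x), 50 high, about 240 g; this point is 25 mm above its underside, z up. It stands upright on the tray; the four blanks swap places. On top is a steel strip handle, an inverted U, centred: 44 mm wide along x over its legs, 10 thick along y, from 25 to 67 mm above this point.
- blank32_mid (a point): centre of a solid aluminium blank, 32 mm thick (its y), 74 wide (its x), 50 high, about 320 g; this point is 25 mm above its underside, z up. It stands upright on the tray; the four blanks swap places. On top is a steel strip handle, an inverted U, centred: 44 mm wide along x over its legs, 10 thick along y, from 25 to 67 mm above this point.
- tray: the fixed steel tray under the blanks, 300 x 270 mm, floor 3 mm above the bench, rim 11 mm high; origin under its middle
- marker: Bystander: a felt marker lying on the tray among the blanks, 145 long, 12 thick (mm); origin under its middle
- buffer_bottle: Bystander: a white plastic bottle, 64 across, 150 tall (mm); origin under its middle
- reagent_jar: Bystander: an amber glass jar, 60 across, 75 tall (mm); origin under its middle
- tube_rack: Bystander: a white rack of capped sample tubes, 100 x 200, 95 tall over the caps (mm); origin under its middle
- timer: Bystander: a small white bench timer, 50 x 65 x 18 (mm); origin under its middle
- tip_box: Bystander: a pipette-tip box with a clear lid, 87 x 122 x 68 (mm); origin under its middle
- pipette: Bystander: a pipette lying flat, 220 long, 26 thick (mm); origin near its plunger end, 20 from the tip of the plunger

How it is judged:
By the outcome, as a careful person would: the job done as asked, in the order asked, and still so for the second after the job is handed in, with the robot touching nothing.
It also fails if it takes over 69 s, if anything falls off the work surface, if the arm or the gripper's body presses on something with over 40 N, if the wrist force passes 120 N, or if a joint passes its speed limit or range.

## Working session

There is one attempt and no reset: what is moved stays moved. The work goes in short steps, Python scripts to look and compute and a shell command to move; the robot and the scene stay as the last step left them, time stands still between calls to the robot, and variables do not carry over. Pictures are saved under pics/ and viewed, about 8 in all and at most 12, crops included, and the job is handed in when it is done.

```bash
mkdir -p pics
cat > h.py <<'E'
import numpy as np, cv2
from station import telemetry, grab_frame, arm, regions_of, pinpoint
def ray(f,p):
    d=np.array([(p[0]-f['cx'])/f['fx'],(p[1]-f['cy'])/f['fy'],1.]);R=np.array(f['R']);t=np.array(f['t'])
    return -R.T@t, R.T@d
def onz(f,p,z):
    o,d=ray(f,p); return o+d*(z-o[2])/d[2]
def tri(a):
    A=np.zeros((3,3));b=np.zeros(3)
    for f,p in a:
        o,d=ray(f,p);d=d/np.linalg.norm(d);M=np.eye(3)-np.outer(d,d);A+=M;b+=M@o
    return np.linalg.solve(A,b)
def proj(f,X):
    c=np.array(f['R'])@np.array(X)+np.array(f['t']); return [f['fx']*c[0]/c[2]+f['cx'],f['fy']*c[1]/c[2]+f['cy']]
def save(f,n): cv2.imwrite('pics/'+n,cv2.cvtColor(f['pixels'],cv2.COLOR_RGB2BGR))
E
python3 - <<'E'
from h import *
F={c:grab_frame(c) for c in ('scene','side','wrist')}
im=np.vstack([F['scene']['pixels'],F['side']['pixels']]);
save(F['scene'],'s1.png');save(F['side'],'d1.png');save(F['wrist'],'w1.png')
Z=dict(well=.055,heater=0,tray=0,marker=0,blank14_mid=.028,blank18_mid=.028,blank24_mid=.028,blank32_mid=.028,block110_mid=.08,block106_mid=.08,block102_mid=.08,tube_rack=0,buffer_bottle=0,tip_box=0)
for n,z in Z.items():
    print(n)
    for c in F:
        for r in pinpoint(c,n)[:2]:
            if r['p']>.2: print('  ',c,round(r['p'],2),np.round(r['location'],1),np.round(onz(F[c],r['location'],z),3))
s=telemetry.get_state();print(s['t'],s['eef_pos'],s['ee_rot'],s['width'],s['force'])
for c in F: print(c,np.round(-np.array(F[c]['R']).T@F[c]['t'],3))
E
```

```text
well
   scene 0.57 [345.9 174.7] [0.575 0.145 0.055]
   side 0.73 [271.6 227. ] [0.572 0.135 0.055]
   side 0.66 [403.7 193.2] [ 0.404 -0.271  0.055]
heater
   scene 0.66 [337.6 181.4] [0.543 0.152 0.   ]
   scene 0.59 [347.6 305.9] [ 0.777 -0.242  0.   ]
   side 0.56 [278.7 245. ] [0.547 0.135 0.   ]
   side 0.48 [295.3 331.6] [0.299 0.287 0.   ]
tray
   scene 0.7 [259.4 267.6] [ 0.502 -0.257  0.   ]
   side 0.57 [377.8 193.5] [ 0.505 -0.272  0.   ]
   side 0.51 [294.5 329.9] [0.303 0.285 0.   ]
marker
   scene 0.75 [258.7 264.9] [ 0.495 -0.25   0.   ]
   side 0.56 [374.4 194.7] [ 0.509 -0.258  0.   ]
blank14_mid
   scene 0.82 [264.  292.2] [ 0.567 -0.33   0.028]
   side 0.66 [372.4 174. ] [ 0.571 -0.319  0.028]
blank18_mid
   scene 0.61 [290.2 262.5] [ 0.58  -0.214  0.028]
   side 0.78 [353.  184.7] [ 0.575 -0.219  0.028]
blank24_mid
   scene 0.85 [247.2 239.9] [ 0.43  -0.209  0.028]
   side 0.59 [383.1 203.3] [ 0.437 -0.211  0.028]
   side 0.59 [261.2 228.4] [0.615 0.144 0.028]
blank32_mid
   scene 0.62 [230.3 267.7] [ 0.443 -0.311  0.028]
   side 0.78 [405. 196.] [ 0.411 -0.294  
[... 395 characters left out ...]
.78 [261.4 222.9] [0.583 0.161 0.08 ]
   side 0.53 [402.3 192.3] [ 0.393 -0.241  0.08 ]
tube_rack
   scene 0.75 [345.6 308. ] [ 0.775 -0.25   0.   ]
   side 0.63 [319.4 167.3] [ 0.768 -0.245  0.   ]
buffer_bottle
   scene 0.8 [375.3 244.4] [ 0.758 -0.02   0.   ]
   scene 0.26 [308.4 118.7] [0.3   0.385 0.   ]
   side 0.97 [274.1 190.1] [ 0.773 -0.027  0.   ]
tip_box
   scene 0.67 [399.2 214.9] [0.777 0.12  0.   ]
   side 0.74 [236.1 208.8] [0.778 0.128 0.   ]
2.25 [ 0.21538585 -0.63968172  0.22654956] [-3.14157887e+00 -4.68197211e-05  1.89560207e+00] 0.08790956675255707 [ 0.14186137 -0.42889329  0.26401281]
scene [ 1.001 -0.844  1.184]
side [-0.092  0.583  0.757]
wrist [ 0.147 -0.663  0.384]
```

View pics/s1.png

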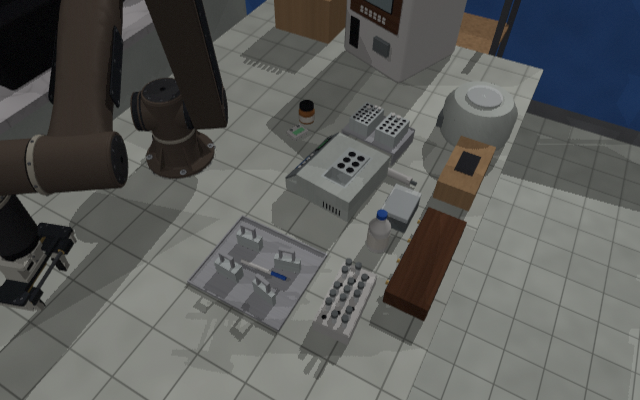

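View pics/d1.png

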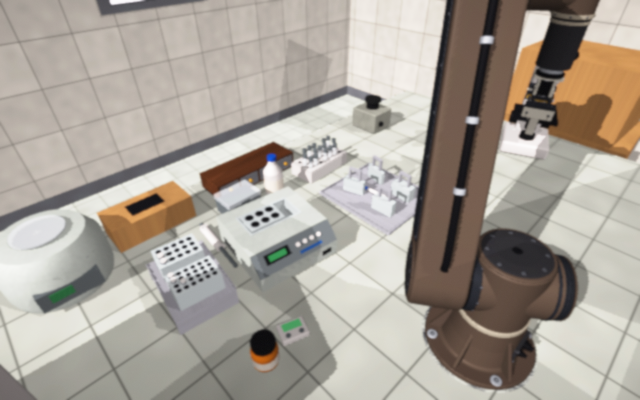

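The block in the well has six large holes (scene ~345,165; side ~263,215), so it is block102. That leaves a 48 mm gap, so I need 14 + 32 = 46 mm. The four blanks stand on the tray with the marker between them. Next I move the wrist camera over the tray.

```bash
python3 -m inch '1 3 5 3 0 0 8; 1 6 10 6 0 0 17; 1 9 15 9 0 0 26; 1 12 20 11 0 0 35; 1 16 25 12 0 0 44; 1 19 30 12 0 0 53; 1 22 35 12 0 0 62; 1 25 40 12 0 0 71; 1 28 44 12 0 0 71; 1 28 44 12 0 0 71; 1 28 44 12 0 0 71'
python3 - <<'E'
from h import *
f=grab_frame('wrist');save(f,'w2.png')
s=telemetry.get_state();print(s['t'],s['eef_pos'],s['ee_rot'],s['q'],s['force'])
print(np.round(-np.array(f['R']).T@f['t'],3),f['R'],f['fx'])
for n in (14,18,24,32):
    for r in pinpoint('wrist','blank%d_mid'%n)[:2]: print(n,r['p'],r['location'],onz(f,r['location'],.028))
E
```

```text
t: 3.62
eef_pos: [0.4953, -0.1996, 0.3466]
ee_rot: [-3.141, -0.0, 3.136]
force: [-0.3, -0.4, 0.3]
width: 0.0879
3.675 [ 0.49501777 -0.20010245  0.34663956] [-3.14146190e+00 -5.77384611e-05  3.13454179e+00] [-1.66167243e-02  6.76964362e-02 -9.34108243e-02  1.33016635e-04
 -1.40974555e+00  9.54453459e-03] [ 0.10196433 -0.36975262 -0.5154022 ]
[ 0.495 -0.272  0.505] [[-9.99987295e-01  4.86085594e-03  1.33452012e-03]
 [ 5.04071638e-03  9.63960840e-01  2.65996409e-01]
 [ 6.54508794e-06  2.65999756e-01 -9.63973096e-01]] 312.6742690049628
14 0.94 [277.3, 74.2] [ 0.56196245 -0.32983342  0.028     ]
18 0.72 [323.1, 125.1] [ 0.49739877 -0.25933827  0.028     ]
18 0.6 [276.7, 151.7] [ 0.5678652  -0.22060836  0.028     ]
24 0.86 [367.3, 159.5] [ 0.43040027 -0.20812267  0.028     ]
32 0.61 [366.9, 86.9] [ 0.43418519 -0.3122522   0.028     ]
```

View pics/w2.png

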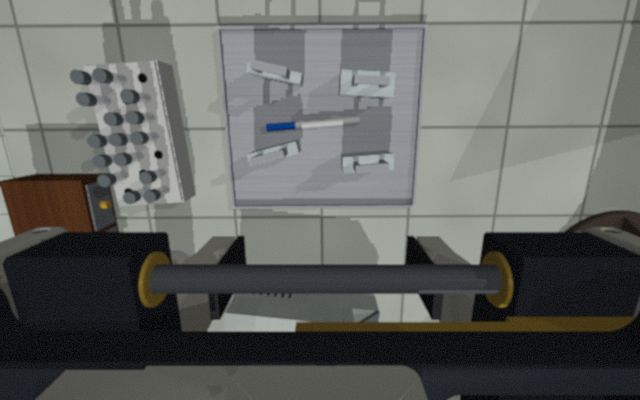

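The wrist view shows the tray. The thickest blank is at the upper right (367,82), another is at the lower right (368,160), and two thin ones are on the left at (275,72) and (273,152). The marker lies between them. I'll rectify the image at the blank-top plane to measure thickness and yaw.

```bash
cat >> h.py <<'E'
def rect(f,x0,x1,y0,y1,z,s):
    # s px per mm; columns +x, rows -y downward (top = y1)
    w,h=int((x1-x0)*1e3*s),int((y1-y0)*1e3*s)
    src=np.float32([proj(f,[x,y,z]) for x,y in((x0,y1),(x1,y1),(x1,y0),(x0,y0))])
    H=cv2.getPerspectiveTransform(np.float32([[0,0],[w,0],[w,h],[0,h]]),src)
    return cv2.warpPerspective(f['pixels'],H,(w,h),flags=cv2.INTER_CUBIC|cv2.WARP_INVERSE_MAP)
E
python3 - <<'E'
from h import *
f=grab_frame('wrist')
im=rect(f,.38,.62,-.37,-.17,.053,3.3)
for i in range(0,24):
    c=int(i*33); cv2.line(im,(c,0),(c,8 if i%5 else 18),(255,0,0),1)
for i in range(20): cv2.line(im,(0,i*33),(8,i*33),(255,0,0),1)
f['pixels']=im[:600,:790];save(f,'r1.png')
E
```

```text
(no output)
```

View pics/r1.png

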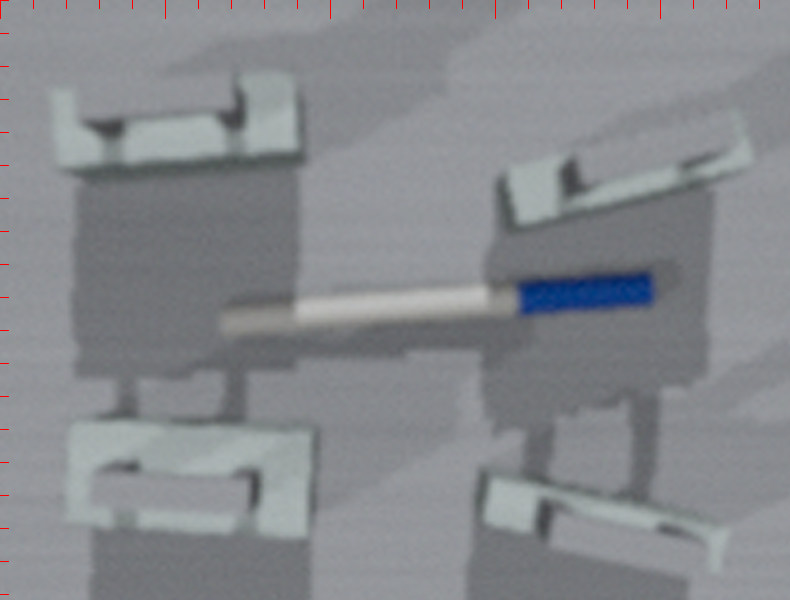

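At 3.3 px/mm the lower-left blank (corners 68,422 to 308,537) is 32 mm thick, centred at about (0.438, -0.3145) with yaw about -2.5°. The lower-right one is about 15 mm, so it is the 14, at about (0.564, -0.3285) with yaw about -12.4°. The upper-right one is the 18 and the upper-left one the 24. Now I look at the well.

```bash
python3 -m inch '1 1 5 0 0 0 0; 1 2 11 0 0 0 0; 1 3 17 0 0 0 0; 1 4 23 0 0 0 0; 1 6 29 0 0 0 0; 1 7 35 0 0 0 0; 1 8 39 -1 0 0 0; 1 8 41 -1.5 0 0 0; 1 8 41 -1.5 0 0 0; 1 8 41 -1.5 0 0 0'
python3 - <<'E'
from h import *
f=grab_frame('wrist')
s=telemetry.get_state();print(s['t'],s['eef_pos'],s['ee_rot'])
for n,z in (('well',.055),('block102_mid',.08)):
    for r in pinpoint('wrist',n)[:2]: print(n,r['p'],r['location'],onz(f,r['location'],z))
im=rect(f,.50,.65,.02,.24,.100,2.7)
im2=rect(f,.50,.65,.02,.24,.055,2.7)[:, :380]
o=np.hstack([im[:594,:400],im2[:594]])
for i in range(15):
    cv2.line(o,(i*27,0),(i*27,6 if i%5 else 14),(255,0,0),1)
for i in range(22): cv2.line(o,(0,i*27),(6 if i%5 else 14,i*27),(255,0,0),1)
print(o.shape)
f['pixels']=o;save(f,'r2.png')
E
```

```text
t: 5.18
eef_pos: [0.5749, 0.2085, 0.3322]
ee_rot: [3.142, 0.001, 3.133]
force: [-0.5, -0.1, 0.1]
width: 0.0876
5.225 [0.57499464 0.2083209  0.33248271] [3.14127438e+00 1.13035614e-03 3.13226719e+00]
block102_mid 0.59 [319.4, 136.4] [0.58166287 0.16111474 0.08      ]
(594, 780, 3)
```

View pics/r2.png

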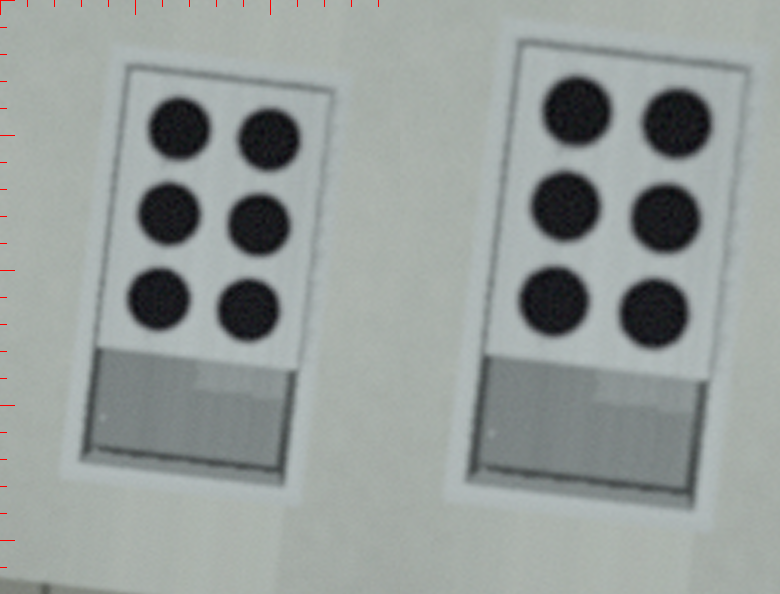

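The well and its six-hole block show up clearly. The well corners at the deck are about (127,66), (335,90), (285,486) and (81,459), so yaw is about -6.6° and the centre about (0.577, 0.1375). The empty gap is about 42 mm, so the block has to slide a few mm. I'll put the closed fingers in the gap and push the block along +y.

```bash
python3 -m inch '0 0 -3 -5 0 0 -6; 0 -0.2 -7 -10 0 0 -6; 0 -0.4 -12.4 -15 0 0 -6; 0 -0.4 -12.4 -19 0 0 -6; 0 -0.4 -12.4 -20 0 0 -6; 0 -0.4 -12.4 -20 0 0 -6; 0 -0.4 -12.4 -20 0 0 -6' 20
```

```text
t: 6.2
eef_pos: [0.5725, 0.0854, 0.1347]
ee_rot: [3.14, 0.004, 3.028]
force: [-0.4, 0.2, 0.3]
width: 0.0231
```

```bash
python3 -m inch '0 -0.1 -0.1 -1 0 0 0; 0 -0.1 -0.1 -2 0 0 0; 0 -0.1 -0.1 -3 0 0 0; 0 -0.1 -0.1 -4 0 0 0; 0 -0.1 -0.1 -5 0 0 0; 0 -0.1 -0.1 -5.5 0 0 0; 0 -0.1 -0.1 -5.5 0 0 0'
python3 -m inch '0 0.06 0.5 0 0 0 0; 0 0.12 1 0 0 0 0; 0 0.12 1 0 0 0 0;0 0.12 1 0 0 0 0'
```

```text
t: 7.08
eef_pos: [0.5713, 0.0843, 0.0792]
ee_rot: [3.14, 0.004, 3.028]
force: [-0.0, -0.7, -0.3]
width: 0.0005
t: 7.58
eef_pos: [0.5725, 0.0944, 0.0793]
ee_rot: [3.14, 0.004, 3.029]
force: [0.1, -0.3, 0.2]
width: 0.0005
```

```bash
python3 -m inch '0 0.02 0.15 0 0 0 0; 0 0.04 0.3 0 0 0 0; 0 0.04 0.3 0 0 0 0'
python3 -m inch '0 0.02 0.15 0 0 0 0; 0 0.04 0.3 0 0 0 0; 0 0.04 0.3 0 0 0 0'
```

```text
t: 7.95
eef_pos: [0.5729, 0.0973, 0.0794]
ee_rot: [3.14, 0.004, 3.029]
force: [-0.3, -1.4, 0.9]
width: -0.0
t: 8.32
eef_pos: [0.5732, 0.1, 0.0794]
ee_rot: [3.141, 0.003, 3.029]
force: [-0.3, -5.1, 2.6]
width: 0.0003
```

Contact, and the block is sliding at about 5 N. I keep pushing in small steps until it stops.

```bash
python3 -m inch '0 0.02 0.1 0 0 0 0; 0 0.03 0.2 0 0 0 0; 0 0.03 0.2 0 0 0 0'
python3 -m inch '0 0.02 0.1 0 0 0 0; 0 0.02 0.15 0 0 0 0; 0 0.02 0.15 0 0 0 0'
```

```text
t: 8.7
eef_pos: [0.5728, 0.1006, 0.0794]
ee_rot: [-3.14, 0.002, 3.028]
force: [0.1, -10.4, 3.8]
width: 0.0005
t: 9.07
eef_pos: [0.5725, 0.1006, 0.0794]
ee_rot: [-3.138, 0.001, 3.028]
force: [0.0, -9.8, 3.6]
width: 0.0003
```

```bash
python3 -m inch '0 0.02 0.15 0 0 0 0; 0 0.03 0.3 0 0 0 0; 0 0.03 0.3 0 0 0 0'
python3 -m inch '0 -0.06 -0.5 0 0 0 0; 0 -0.1 -0.8 0 0 0 0; 0 -0.1 -0.8 0 0 0 0'
```

```text
t: 9.45
eef_pos: [0.5722, 0.1008, 0.0795]
ee_rot: [-3.134, -0.001, 3.027]
force: [2.6, -16.8, 4.4]
width: 0.0003
t: 9.82
eef_pos: [0.5713, 0.0932, 0.0795]
ee_rot: [-3.135, -0.0, 3.027]
force: [-0.6, 0.9, 0.3]
width: 0.0007
```

The block is tight against the end: it held at 17 N without moving. Now I go to the 32 mm blank and take a closer look on the way.

```bash
python3 -m inch '0.3 0 0 5 0 0 0; 0.6 0 0 10 0 0 0; 1 -1 -4 14 0 0 0; 1 -3 -10 16 0 0 2; 1 -5 -16 16 0 0 4; 1 -7 -22 16 0 0 4; 1 -9 -28 16 0 0 4; 1 -9 -32 16 0 0 4; 1 -8 -34 15 0 0 4; 1 -8 -34 15 0 0 4; 1 -8 -34 15 0 0 4'
python3 - <<'E'
from h import *
f=grab_frame('wrist');s=telemetry.get_state();print(s['eef_pos'],s['ee_rot'])
a=rect(f,.39,.49,-.355,-.265,.053,4); b=rect(f,.515,.615,-.37,-.28,.053,4)
o=np.hstack([a,b])
for i in range(20): cv2.line(o,(i*40,0),(i*40,6),(255,0,0),1)
for i in range(9): cv2.line(o,(0,i*40),(6,i*40),(255,0,0),1)
f['pixels']=o; save(f,'r3.png')
for n in (14,32):
    for r in pinpoint('wrist','blank%d_mid'%n)[:1]: print(n,r['p'],r['location'],onz(f,r['location'],.028))
E
```

```text
t: 11.2
eef_pos: [0.4914, -0.2463, 0.2295]
ee_rot: [-3.135, -0.0, 3.097]
force: [-0.0, -0.5, 0.6]
width: 0.0878
[ 0.49148902 -0.24609431  0.22972996] [-3.13519531e+00  1.82409409e-04  3.09796743e+00]
14 0.88 [256.0, 111.3] [ 0.56382167 -0.32830998  0.028     ]
32 0.68 [372.8, 119.9] [ 0.4348746  -0.31355379  0.028     ]
```

View pics/r3.png

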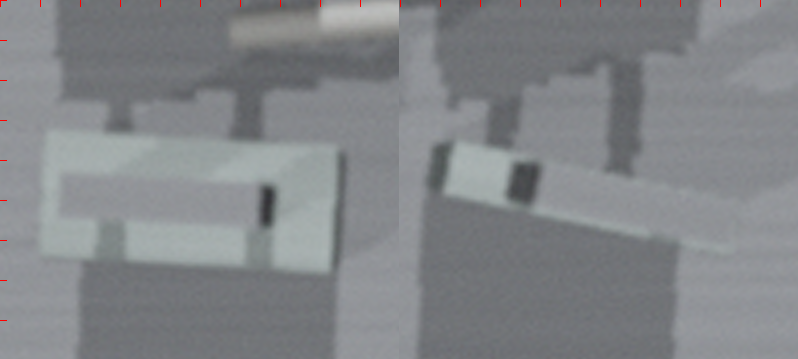

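The 32 mm blank is confirmed: top corners at (45,130), (339,150), (331,272) and (38,255), so its centre is (0.437, -0.3155) with yaw -3.6°. The 14 mm blank is at about (0.563, -0.330) with yaw -12°. I grasp the 32 by its handle, with the jaws along its x.

```bash
python3 -m inch '1 -3 -4 -3 0.37 0 -1; 1 -5.4 -6.9 -7 0.37 0 -1; 1 -5.4 -6.9 -11 0.37 0 -1; 1 -5.4 -6.9 -14 0.37 0 -1; 1 -5.4 -6.9 -16 0.37 0 -1; 1 -5.4 -6.9 -17 0.37 0 -1; 1 -5.4 -6.9 -17 0.37 0 -1; 0.4 -5.4 -6.9 -17 0.37 0 -1; 0 -5.4 -6.9 -17 0.37 0 -1; 0 -5.4 -6.9 -17 0.37 0 -1; 0 -5.4 -6.9 -17 0.37 0 -1; 0 -5.4 -6.9 -17 0.37 0 -1' 35
```

```text
t: 12.85
eef_pos: [0.4376, -0.315, 0.06]
ee_rot: [-3.142, 0.0, 3.081]
force: [-0.2, 0.1, 0.2]
width: 0.0436
```

```bash
python3 -m inch '0 0 0 0 0 0 0; 0 0 0 0 0 0 0; 0 0 0 0 0 0 0' 35
```

```text
t: 13.22
eef_pos: [0.4376, -0.315, 0.06]
ee_rot: [-3.141, 0.0, 3.081]
force: [0.7, -0.2, 0.5]
width: 0.0436
```

```bash
python3 -m inch '0 0 0 2 0 0 0; 0 0 0 6 0 0 0; 0 0 0 11 0 0 0; 0 1 4 15 0 0 -1; 0 3 10 16 0 0 -2; 0 5 16 16 0 0 -3.1; 0 7 22 16 0 0 -3.1; 0 9 28 16 0 0 -3.1; 0 11.5 34 16 0 0 -3.1; 0 13.35 39 15 0 0 -3.1; 0 13.35 40.2 13 0 0 -3.1; 0 13.35 40.2 12 0 0 -3.1'
python3 -m inch '0 0 0 0 0 0 0'
python3 - <<'E'
from h import *
f=grab_frame('wrist');save(f,'w4.png')
E
```

```text
t: 14.72
eef_pos: [0.57, 0.0878, 0.1779]
ee_rot: [-3.14, -0.003, 3.028]
force: [-0.4, 0.3, -3.0]
width: 0.0437
t: 14.85
eef_pos: [0.5691, 0.0871, 0.177]
ee_rot: [-3.139, -0.005, 3.028]
force: [0.1, 0.4, -2.6]
width: 0.0435
```

View pics/w4.png

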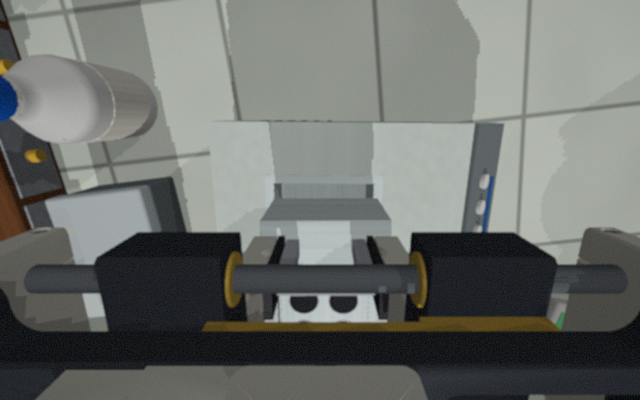

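In the wrist view the blank's bottom edge (273–378, row 198) is roughly centred on the well (273–374, row 188), about 2 mm toward -x. I correct that and lower in stages.

```bash
python3 -m inch '0 0.2 0 0 0.1 -0.3 0; 0 0.2 0 -1 0.1 -0.3 0; 0 0.2 0 -1.6 0.1 -0.3 0; 0 0.2 0 -2 0.1 -0.3 0; 0 0.2 0 -2 0.1 -0.3 0'
python3 -m inch '0 0 0 -0.6 0 0 0; 0 0 0 -1.2 0 0 0;0 0 0 -1.2 0 0 0'
```

```text
t: 15.52
eef_pos: [0.5712, 0.0869, 0.157]
ee_rot: [-3.141, 0.0, 3.028]
force: [-0.8, 0.4, -2.7]
width: 0.0437
t: 15.9
eef_pos: [0.5708, 0.0868, 0.1443]
ee_rot: [-3.141, -0.001, 3.028]
force: [0.6, -0.4, -2.1]
width: 0.0437
```

Its bottom is at about 0.087, below the deck and free of contact. I keep lowering.

```bash
python3 -m inch '0 0 0 -0.8 0 0 0; 0 0 0 -1.6 0 0 0; 0 0 0 -2.4 0 0 0; 0 0 0 -2.7 0 0 0; 0 0 0 -2.7 0 0 0'
python3 -m inch '0 0 0 -0.2 0 0 0; 0 0 0 -0.3 0 0 0; 0 0 0 -0.3 0 0 0'
```

```text
t: 16.52
eef_pos: [0.5707, 0.0867, 0.117]
ee_rot: [-3.14, -0.001, 3.028]
force: [0.8, -0.7, -2.8]
width: 0.0436
t: 16.9
eef_pos: [0.5707, 0.0867, 0.114]
ee_rot: [-3.14, -0.001, 3.028]
force: [0.8, 0.8, -3.1]
width: 0.0438
```

```bash
python3 -m inch '0 0.04 0.3 0 0 0 0; 0 0.07 0.6 0 0 0 0; 0 0.07 0.6 0 0 0 0'
python3 -m inch '0 0.02 0.15 0 0 0 0; 0 0.03 0.25 0 0 0 0; 0 0.03 0.25 0 0 0 0'
```

```text
t: 17.27
eef_pos: [0.5715, 0.0931, 0.1141]
ee_rot: [-3.14, -0.001, 3.028]
force: [-0.3, -0.2, -3.9]
width: 0.0439
t: 17.65
eef_pos: [0.5718, 0.0954, 0.1141]
ee_rot: [-3.14, -0.001, 3.028]
force: [0.1, -1.3, -2.8]
width: 0.0438
```

```bash
python3 -m inch '0 0.01 0.1 0 0 0 0; 0 0.01 0.1 0 0 0 0'
python3 -m inch '0 0 0.05 -0.15 0 0 0; 0 0 0.05 -0.25 0 0 0; 0 0 0.05 -0.25 0 0 0'
```

```text
t: 17.9
eef_pos: [0.5718, 0.0956, 0.1141]
ee_rot: [-3.139, -0.001, 3.028]
force: [1.0, -5.1, -1.6]
width: 0.0436
t: 18.27
eef_pos: [0.5717, 0.0956, 0.1121]
ee_rot: [-3.138, -0.001, 3.028]
force: [-1.5, -6.2, 3.2]
width: 0.0436
```

It is on the floor (z force changed sign at TCP 0.112) and against the block. I release, rise, and go for the 14 mm blank.

```bash
python3 -m inch '0.3 0 0 0 0 0 0; 0.6 0 0 0 0 0 0; 0.8 0 0 0 0 0 0; 0.8 0 0 0 0 0 0; 0.8 0 0 1 0 0 0; 0.8 0 0 4 0 0 0; 0.9 0 0 8 0 0 0; 1 0 -2 12 0 0 0; 1 0 -5 14 0 0 0'
python3 -m inch '1 0 -5 1 0 0 -2; 1 0 -11 1 0 0 -4; 1 0 -17 0 0 0 -5.6; 1 0 -23 0 0 0 -5.6; 1 0 -29 0 0 0 -5.6; 1 0 -29 0 0 0 -5.6; 1 0 -29 0 0 0 -5.6'
python3 - <<'E'
from h import *
f=grab_frame('wrist');s=telemetry.get_state();print(s['t'],s['eef_pos'],s['ee_rot'])
im=rect(f,.49,.64,-.38,-.28,.053,5)
for i in range(15): cv2.line(im,(i*50,0),(i*50,6),(255,0,0),1)
for i in range(10): cv2.line(im,(0,i*50),(6,i*50),(255,0,0),1)
f['pixels']=im;save(f,'r5.png')
g=grab_frame('side'); g['pixels']=cv2.resize(g['pixels'][150:300,180:380],(800,600),interpolation=cv2.INTER_CUBIC); save(g,'d5.png')
E
```

```text
t: 19.4
eef_pos: [0.5726, 0.0458, 0.2556]
ee_rot: [-3.14, 0.002, 3.029]
force: [0.8, -0.7, -0.9]
width: 0.0869
t: 20.27
eef_pos: [0.5725, -0.2444, 0.2559]
ee_rot: [-3.14, 0.003, 2.931]
force: [0.2, 0.1, -0.6]
width: 0.0878
20.325 [ 0.57269406 -0.2436582   0.2559869 ] [-3.14021656e+00  2.89774892e-03  2.93186473e+00]
```

View pics/r5.png

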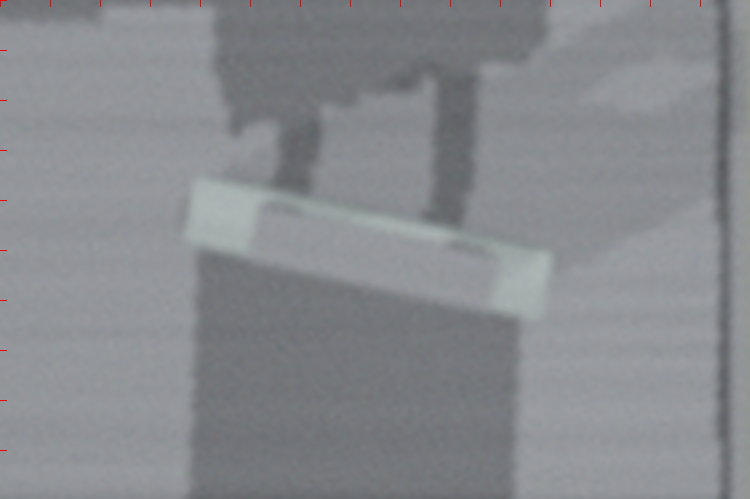

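The 14 mm blank has top corners (196,178), (552,250), (543,320) and (186,243), so its centre is (0.564, -0.3296) with yaw -11.8° and it measures about 13.5 mm thick. I grasp it.

```bash
python3 -m inch '1 -0.5 -4 -4 0 0.1 0; 1 -0.9 -8.6 -9 0 0.1 0; 1 -0.9 -8.6 -14 0 0.1 0; 1 -0.9 -8.6 -17 0 0.1 0; 1 -0.9 -8.6 -19 0 0.1 0; 1 -0.9 -8.6 -19.6 0 0.1 0; 1 -0.9 -8.6 -19.6 0 0.1 0; 0.4 -0.9 -8.6 -19.6 0 0.1 0; 0 -0.9 -8.6 -19.6 0 0.1 0; 0 -0.9 -8.6 -19.6 0 0.1 0; 0 -0.9 -8.6 -19.6 0 0.1 0; 0 -0.9 -8.6 -19.6 0 0.1 0' 35
python3 -m inch '0 0 0 0 0 0 0; 0 0 0 0 0 0 0; 0 0 0 0 0 0 0' 35
```

```text
t: 21.88
eef_pos: [0.5639, -0.3293, 0.0601]
ee_rot: [-3.14, 0.002, 2.933]
force: [0.8, -0.1, -0.6]
width: 0.0434
t: 22.25
eef_pos: [0.5639, -0.3293, 0.0601]
ee_rot: [-3.14, 0.001, 2.933]
force: [-1.0, 0.2, 0.8]
width: 0.0436
```

View pics/d5.png

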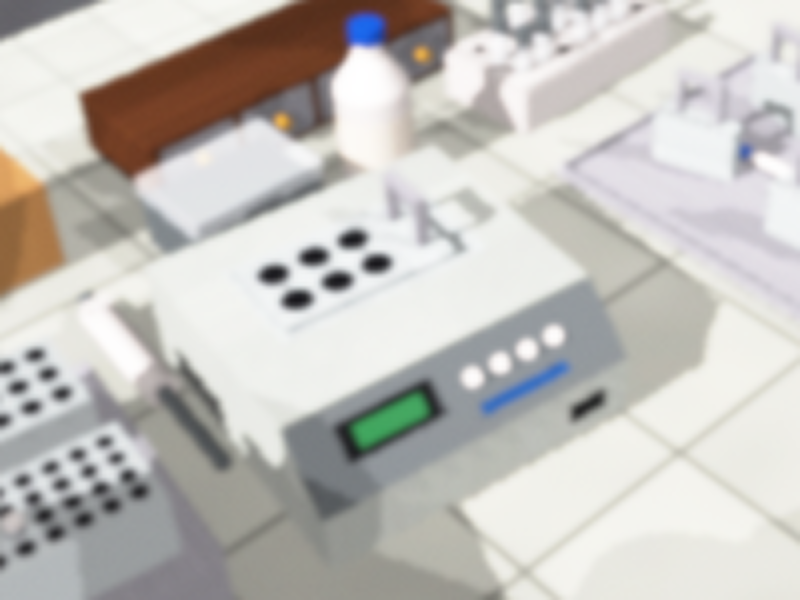

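The 32 mm blank stands home next to the block (side crop, handle at ~405,215). The free slot beyond it, about 16 mm, is at ~465,210. I bring the 14 mm blank to just above deck level, a few mm short of the slot, so I can touch off against the 32's face.

```bash
python3 -m inch '0 0 0 2 0 0 0; 0 0 0 6 0 0 0; 0 0 0 11 0 0 0; 0 0 4 15 0 0 2; 0 0 10 16 0 0 4; 0 0 16 16 0 0 5.4; 0 0 22 16 0 0 5.4; 0 0 28 16 0 0 5.4; 0 0.2 34 15 0 0 5.4; 0 0.4 38 13 0 0 5.4; 0 0.44 39.5 12 0 0 5.4; 0 0.44 39.5 11.5 0 0 5.4'
python3 -m inch '0 0 0 0 0 0 0; 0 0 0 0 0 0 0'
```

```text
t: 23.75
eef_pos: [0.5679, 0.0662, 0.1743]
ee_rot: [-3.139, 0.0, 3.028]
force: [-0.3, -0.2, -1.3]
width: 0.0439
t: 24.0
eef_pos: [0.5681, 0.0652, 0.1747]
ee_rot: [-3.139, 0.001, 3.027]
force: [-0.3, 0.2, -1.4]
width: 0.0439
```

```bash
python3 -m inch '0 0 0 -0.7 0.15 0 0.05; 0 0 0 -1.2 0.15 0 0.05; 0 0 0 -1.5 0.15 0 0.05; 0 0 0 -1.5 0.15 0 0.05'
python3 -m inch '0 0.04 0.3 0 0 0 0; 0 0.06 0.5 0 0 0 0; 0 0.06 0.5 0 0 0 0'
```

```text
t: 24.5
eef_pos: [0.5679, 0.065, 0.1593]
ee_rot: [-3.141, -0.0, 3.028]
force: [-0.0, -0.2, -1.1]
width: 0.0439
t: 24.88
eef_pos: [0.5686, 0.0704, 0.1594]
ee_rot: [-3.142, 0.0, 3.028]
force: [0.6, -0.4, -1.2]
width: 0.0444
```

Expected contact is near y = 0.0728, so I continue in about 1 mm steps.

```bash
python3 -m inch '0 0.02 0.15 0 0 0 0; 0 0.02 0.15 0 0 0 0'
python3 -m inch '0 0.01 0.1 0 0 0 0; 0 0.01 0.1 0 0 0 0'
```

```text
t: 25.12
eef_pos: [0.5688, 0.072, 0.1594]
ee_rot: [-3.142, 0.0, 3.028]
force: [-0.3, 0.3, -2.1]
width: 0.0437
t: 25.38
eef_pos: [0.5688, 0.0728, 0.1594]
ee_rot: [-3.141, -0.0, 3.028]
force: [-0.4, -1.1, -0.5]
width: 0.0443
```

```bash
python3 -m inch '0 0.01 0.1 0 0 0 0; 0 0.01 0.1 0 0 0 0'
```

```text
t: 25.62
eef_pos: [0.5688, 0.0732, 0.1595]
ee_rot: [-3.14, -0.0, 3.028]
force: [0.9, -4.4, -0.8]
width: 0.0439
```

Contact at y ≈ 0.0729 agrees with the prediction. I back off to the middle of the play and lower gently.

```bash
python3 -m inch '0 0 -0.13 0 0 0 0; 0 0 -0.13 0 0 0 0; 0 0 -0.13 -0.3 0 0 0; 0 0 -0.13 -0.6 0 0 0; 0 0 -0.13 -0.6 0 0 0'
```

```text
t: 26.25
eef_pos: [0.5686, 0.072, 0.153]
ee_rot: [-3.14, -0.001, 3.028]
force: [0.7, 0.3, -1.4]
width: 0.0439
```

Bottom at about 0.096, inside the mouth with no contact.

```bash
python3 -m inch '0 0 0 -0.5 0 0 0; 0 0 0 -1 0 0 0; 0 0 0 -1 0 0 0'
python3 -m inch '0 0 0 -0.5 0 0 0; 0 0 0 -1 0 0 0; 0 0 0 -1 0 0 0'
```

```text
t: 26.62
eef_pos: [0.5682, 0.0718, 0.1424]
ee_rot: [-3.14, -0.002, 3.028]
force: [-0.7, -0.2, -1.9]
width: 0.0438
t: 27.0
eef_pos: [0.5678, 0.0717, 0.1318]
ee_rot: [-3.139, -0.003, 3.028]
force: [0.8, 0.5, -1.9]
width: 0.0438
```

```bash
python3 -m inch '0 0.08 0.01 -0.5 0.1 -0.2 0; 0 0.08 0.01 -1 0.1 -0.2 0; 0 0.08 0.01 -1.5 0.1 -0.2 0; 0 0.08 0.01 -1.5 0.1 -0.2 0'
python3 -m inch '0 0 0 -0.2 0 0 0; 0 0 0 -0.3 0 0 0; 0 0 0 -0.3 0 0 0'
```

```text
t: 27.5
eef_pos: [0.5683, 0.0717, 0.1162]
ee_rot: [-3.141, -0.001, 3.028]
force: [0.3, 0.4, -1.3]
width: 0.044
t: 27.88
eef_pos: [0.5683, 0.0717, 0.1132]
ee_rot: [-3.141, -0.001, 3.028]
force: [0.3, 0.2, -1.9]
width: 0.044
```

```bash
python3 -m inch '0 0 0 -0.1 0 0 0; 0 0 0 -0.17 0 0 0; 0 0 0 -0.17 0 0 0'
```

```text
t: 28.25
eef_pos: [0.5685, 0.0717, 0.112]
ee_rot: [-3.141, -0.0, 3.028]
force: [-1.8, 1.7, 3.7]
width: 0.0437
```

It is on the floor. I nudge it up to its neighbour so the row is tight, then release and retreat.

```bash
python3 -m inch '0 0.01 0.08 0.02 0 0 0; 0 0.02 0.15 0.02 0 0 0; 0 0.02 0.15 0 0 0 0'
python3 -m inch '0.3 0 0 0 0 0 0; 0.6 0 0 0 0 0 0; 0.8 0 0 0 0 0 0; 0.8 0 0 0 0 0 0; 0.8 0 0 1 0 0 0; 0.8 0 0 4 0 0 0; 0.9 0 0 8 0 0 0; 1 0 3 13 0 0 0; 1 0 8 17 0 0 0; 1 0 11 20 0 0 0; 1 0 11 20 0 0 0'
python3 - <<'E'
from h import *
f=grab_frame('wrist');im=rect(f,.50,.65,.02,.24,.105,2.7)[:594,:400]
g=grab_frame('side'); d=cv2.resize(g['pixels'][160:300,180:280],(400,560),interpolation=cv2.INTER_CUBIC)
o=np.zeros((594,800,3),np.uint8);o[:,:im.shape[1]]=im;o[:560,400:]=d
f['pixels']=o;save(f,'r6.png')
E
```

```text
t: 28.62
eef_pos: [0.5685, 0.0729, 0.112]
ee_rot: [-3.14, -0.0, 3.028]
force: [-2.0, -1.5, 2.6]
width: 0.0439
t: 30.0
eef_pos: [0.5695, 0.1853, 0.3155]
ee_rot: [3.14, 0.004, 3.031]
force: [0.2, -1.0, 0.0]
width: 0.0875
```

View pics/r6.png

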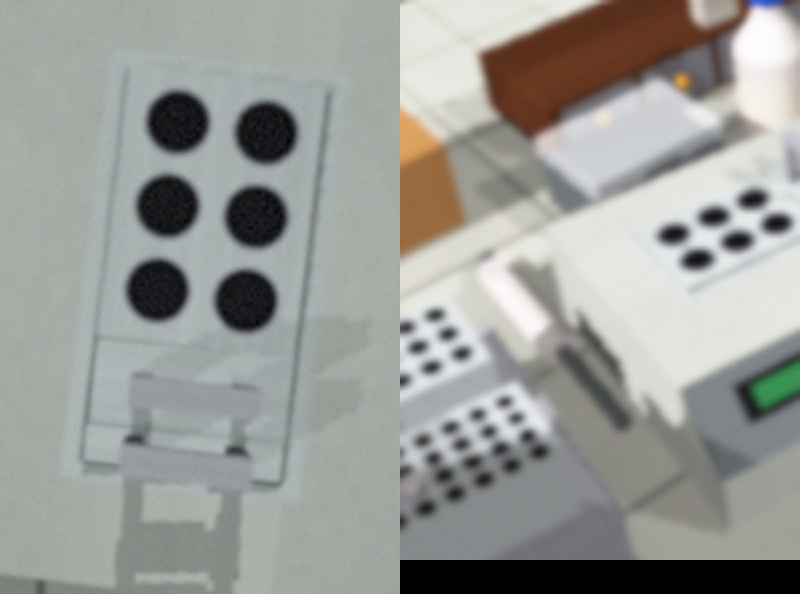

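Both blanks sit in the well: the block/32 seam is at row ~340, the 32/14 seam at row ~430, and a thin gap remains at the -y wall (row ~475). There is no visible gap at the +y end, and the robot is clear. I hand it in.

```bash
python3 -c "
from h import *
s=telemetry.get_state();print(s['t'],s['force'])
arm.job_done()"
```

```text
30.1 [ 0.34924164  0.17960858 -1.12147216]
the job is handed in; nothing more can be done
```

The job is done and handed in at about 30 s of the 69 s allowed. The 32 mm and 14 mm blanks now stand in the well beside the tube block.

- **Choice of blanks:** the block in the well is the six-hole 102 mm one, which leaves 48 mm free. The 14 and 32 mm blanks fill 46 mm of that.
- **Block:** I slid it to the +y end with closed fingers, and it held without moving at 17 N.
- **32 mm blank:** I lowered it beside the block, slid it up against it, and set it down with about 3 N measured at the wrist.
- **14 mm blank:** I touched off on the 32's face, backed off 1 mm, and lowered it with no contact until it reached the floor, at about 4 N. Then I nudged it up against the 32.

**Last checks:**
- Both blanks reached the floor at the expected tool height (TCP at 0.112 m).
- The final wrist picture shows both blanks upright in one closed row. Only a thin gap is left at the -y wall, and the robot is clear.
- Nothing failed or disagreed, apart from 2–3 mm differences in the early camera estimates of the well, which the touch contacts settled.
- I did not take a last picture of the tray. The other two blanks and the marker were not handled, and I saw no unexpected contact forces while working there.

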